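# Set out a stationery shop's counter display

## Robot

A 6-joint arm with a two-finger parallel gripper is mounted at the origin on the work surface. World frame = base frame: x ahead of the robot, y to its left, z up, the work surface at z = 0. Lengths are in m, angles in rad, forces in N, time in s.
With the tool pointing down it reaches from about 0.275 to 1 m from the base axis. Payload 8.4 kg.
Tool frame: the origin (TCP) lies midway between the tips of the shut fingers; the grasp point (between the pads) lies 19 mm behind it; z points along the fingers, y is the line along which they close (so a half turn about z gives the same grasp; the last joint's range is limited). The gripper opens to 85 mm and grips with 20 to 120 N. Pads are 22 mm wide; open, the fingers measure 114 mm over their backs; the gripper's body (76 mm by 85 mm) begins 54 mm behind the grasp point. The pads swing forward as they close: fully open they stand 13 mm farther back than shut.
Start: joints at [-1.318, 0.353, 1.633, -0, 1.155, -0.002], TCP at [0.158, -0.605, 0.231] pointing down, gripper open.
Joint ranges: [-2.63, 2.63], [-0.92, 2.1], [0.06, 2.66], [-1.3, 4.44], [0, 2.69], [-3.02, 3.02]. Speed limits (rad/s): [2.22, 2.22, 2.79, 3.14, 3.14, 3.14].

## Interface

Orientations are given as [roll, pitch, yaw] about the fixed x, y, z axes, in that order (R = Rz(yaw) Ry(pitch) Rx(roll)).
In Python, from cell import env, camera, camera_params, sign_off gives the robot as it stands.
- The arm moves only by the tool send_rows, never from a script. Its argument "steps" is a list of rows, each a list of 7 numbers: the turn, a rotation vector about the world's x, y, z in rad, then the shift along the world's x, y, z in mm, then the finger opening in mm, from 0 to 85.4. In form: [[rx, ry, rz, x, y, z, hand], ...]. A call has 1 to 8 rows; each row is the pose to reach, as a shift and turn from the pose commanded when the call began; what a row does not reach only later rows make up. A row lasts 1/8 s, in which the tool goes at most 62.5 mm and 10.7 degrees, less where a joint would pass 70% of its speed; a pose out of reach is approached as far as the arm can. A call with a gripper value outside its range is refused whole. The fingers move at their own pace and stop on an object; "grip_force" is the grip in N (left out, the last holds). Time passes only in rows, so rows that repeat a pose let the fingers close. It gives the time, the measured TCP pose, the force, the opening and the grip force at its end, in the units of the state.
- env.state(): the state, without advancing time (a new reading comes with each control period).
- camera(name): name is "scene" or "top" or "wrist"; returns the picture (384x512x3 uint8, red, green, blue); there is no depth.
- camera_params(name): a dict with "camera_matrix" (3x3 intrinsics, pixels), "R" (3x3) and "t" (3): a world point X has camera coordinates R X + t; the wrist camera has in their place "hand_eye" (4x4, takes a point from camera to tool coordinates, whose origin is the TCP and whose axes are the flange's). Camera axes: x right, y down, z forward; pixel columns grow to the right and rows downward; lengths in m; the calibration is good to about 2 mm. A picture is of the moment at which its call begins: read the wrist's pose just before it. camera_params takes no time and is no camera call.
- sign_off(): hands the job in; it is judged then, once.
The state is a dict: "clock": time; "joints": joint angles; "joint_vel": joint speeds; "tau": joint torques, N m; "tool_pos": TCP position; "ee_rot": TCP orientation; "ft_force": force on the tool from outside, world axes, zero at the start; "torque": the same for the moment, N m; "width": opening from 0.0 (shut) to 1.0 (fully open); "grip_force": force on a finger pad.
Only numpy, scipy, OpenCV 4.12 (cv2) and the standard library are available. Lean on these libraries where they do the work, as an engineer would, in place of code of your own. Each camera call takes 0.05 s, during which the arm holds its last target. There are 200 camera calls.

## Task

Set out the counter display on the grey mat: stand the violet paint jar on the middle of the wooden riser, and put the red puzzle box on the mat exactly midway between the brush pot and the riser, in line with them and with its long side parallel to the yellow strip, then centre the blue card box on top of it, the same way round. Park the green toy car lengthwise in the middle of the strip's width, straight in front of the brush pot (square off the strip, not towards the robot's base). Leave the orange jar, the tape roll and the calculator where they are, and finish with everything upright, let go and at rest.

Things in the scene. Friction and masses are not known exactly. Their poses are not given: they have to be found in the camera images.
- mat: Fixed dark grey mat, 180 (its x, front to back) x 340 (its y, along the row) x 3 mm. A yellow strip 45 mm wide runs along its whole front edge, nearest the robot; the strip's centre line is at x = -67.5 mm, parallel to y; +x points from the strip to the back. Turned up to 12 degrees. Origin: centre of its underside, z up. 
- pot: Fixed white round brush pot, 66 mm diameter at the rim and 85 mm high, with brushes standing in it up to 126 mm. On the mat at one end (either) of the back row, 120 mm along and 30 mm behind the mat's middle; axes parallel to the mat's. Origin: centre of its underside, z up. 
- riser: Fixed light wooden display block, 70 x 70 x 40 mm high with a flat top, standing on the mat at the other end of the back row, 240 mm from the pot's centre; axes parallel to the mat's. Origin: centre of its underside, z up. 
- puzzle_box: Loose red puzzle box, a flat carton 70 mm (its x) x 46 mm (its y) x 30 mm high, about 80 g, with coloured dots and a white bar on top. Origin: centre of its underside, z up. 
- card_box: Loose small blue card-game box, 52 mm (its x) x 36 mm (its y) x 22 mm high, about 60 g, with dots and a white bar on top. Origin: centre of its underside, z up. 
- violet_jar: Loose paint jar with violet body, round, 44 mm diameter up to 40 mm high, with a white cap 39 mm wide; 55 mm high in all, about 90 g; a violet spot on the cap. Origin: centre of its underside, z up. 
- toy_car: Loose green toy car on rigid wheels that do not turn, 64 mm long (its x) x 30 mm wide (its y) x 27 mm high, about 50 g. Origin: centre of its underside, z up. 
- orange_jar: Bystander, loose: a paint jar of the same size and shape as the violet one (44 mm diameter, 55 mm high) but orange with an orange spot on its cap. Not part of the display. Origin: centre of its underside, z up. 
- tape_roll: Bystander, loose: a roll of brown parcel tape lying flat, 68 mm diameter with a 48 mm hole, 24 mm high. Origin: centre of its underside, z up. 
- calculator: Bystander, loose: a black pocket calculator, 100 mm (its x) x 64 mm x 14 mm. Origin: centre of its underside, z up. 

How it is judged:
At the end, for the whole second after the job is handed in: All four upright, at rest. Puzzle box on mat within 12 mm of midway between pot and riser; card box on it, centred to 10 mm; jar on riser, centred to 12 mm; car on mat within 12 mm of the strip's centre line and 15 mm of straight before the pot. Long sides within 0.2 rad of the strip (angle between each of puzzle_box, card_box, violet_jar, toy_car's own z axis and vertical below 0.12 rad and linear speed of each of puzzle_box, card_box, violet_jar, toy_car below 0.015 m/s and angular speed of each of puzzle_box, card_box, violet_jar, toy_car below 0.15 rad/s and x of puzzle_box in the frame of mat between 0.018 and 0.042 m and y of puzzle_box in the frame of mat between -0.012 and 0.012 m and z of puzzle_box in the frame of mat between -0.002 and 0.008 m and angle between the x axis of each of puzzle_box, toy_car and the y axis of mat, either way round below 0.2 rad and horizontal distance between card_box and puzzle_box below 0.01 m and z of card_box in the frame of puzzle_box between 0.025 and 0.035 m and angle between the x axis of card_box and the x axis of puzzle_box, either way round below 0.2 rad and horizontal distance between violet_jar and riser below 0.012 m and z of violet_jar in the frame of riser between 0.035 and 0.045 m and x of toy_car in the frame of mat between -0.0795 and -0.0555 m and y of toy_car in the frame of pot between -0.015 and 0.015 m and z of toy_car in the frame of mat between -0.002 and 0.008 m); the robot touches nothing.
It fails at once if the orange jar is shifted by more than 20 mm (distance of orange_jar from where it was at the start of the episode above 0.02 m).
It fails at once if the tape roll is shifted by more than 20 mm (distance of tape_roll from where it was at the start of the episode above 0.02 m).
It fails at once if the calculator is shifted by more than 20 mm (distance of calculator from where it was at the start of the episode above 0.02 m).
It also fails if it takes over 96 s, if anything falls off the work surface, if the arm or the gripper's body presses on something with over 40 N, if the wrist force passes 120 N, or if a joint passes its speed limit or range.

## Working session

There is one attempt and no reset: what is moved stays moved. The work goes in short steps, Python scripts to look and compute and a tool call to move; the robot and the scene stay as the last step left them, time stands still between calls to the robot, and variables do not carry over. Pictures are saved under pics/ and viewed, at most 14 in all, crops included, and the job is handed in when it is done.

Besides the shell and the picture viewer there is one more tool, called after "Call:" as name([rows], argument=value, ...), one row to a line, values as JSON. send_rows: Moves the arm, as the interface text tells. Its arguments: {"type":"object","properties":{"steps":{"type":"array"},"grip_force":{"type":"number"}},"required":["steps"]}

```bash
mkdir -p pics; ls; python3 - <<'E'
from cell import env,camera,camera_params
import cv2,numpy as np
print(env.state())
for n in ("top","scene"):
    im=camera(n); cv2.imwrite(f"pics/{n}0.png",cv2.cvtColor(im,cv2.COLOR_RGB2BGR)); p=camera_params(n); print(n,p)
print(camera_params("wrist"))
E
```

```text
pics
{'clock': 0.0, 'joints': array([-1.31843152e+00,  3.53634066e-01,  1.63414168e+00,  1.24822049e-05,
        1.15521948e+00, -2.37665673e-03]), 'joint_vel': array([-4.32469690e-04,  1.58901229e-03,  3.38837531e-04, -1.23265831e-03,
        3.15952326e-04, -6.48728028e-05]), 'tau': array([-2.60997513e-03, -6.05261993e+01, -3.42067480e+01, -1.78769828e-04,
        9.35968099e-03, -1.58051671e-05]), 'tool_pos': array([ 0.15739346, -0.60435458,  0.23056726]), 'ee_rot': array([-3.14019010e+00, -1.47460995e-05,  2.54736410e-01]), 'ft_force': array([ 1.20062171,  0.42384724, -0.45906669]), 'torque': array([ 0.06674502,  0.05747174, -0.01377356]), 'grip_force': 0.0, 'width': 1.0003502791367982}
top {'camera_matrix': array([[363.26801839,   0.        , 251.56652851],
       [  0.        , 363.26801839, 198.49342089],
       [  0.        ,   0.        ,   1.        ]]), 'R': array([[-0.08279208, -0.99656121, -0.00335034],
       [-0.96810637,  0.08122491, -0.23700755],
       [ 0.23646466, -0.01637886, -0.97150203]]), 't': array([0.02366413, 0.51428648, 0.7765111 ])}
scene {'camera_matrix'
[... 187 characters left out ...]
8877573, -0.01309488],
       [ 0.3561457 , -0.65350215, -0.66790356],
       [-0.33501258,  0.57795607, -0.74413262]]), 't': array([-0.44261689, -0.17142398,  1.27348577])}
{'camera_matrix': array([[293.29028008,   0.        , 252.88334952],
       [  0.        , 293.29028008, 191.73473081],
       [  0.        ,   0.        ,   1.        ]]), 'hand_eye': array([[-4.52671016e-06, -9.65106820e-01, -2.61856498e-01,
         6.51625839e-02],
       [ 9.99998665e-01, -4.32250222e-04,  1.57582850e-03,
         2.42269602e-04],
       [-1.63403037e-03, -2.61856141e-01,  9.65105534e-01,
        -1.43014081e-01],
       [ 0.00000000e+00,  0.00000000e+00,  0.00000000e+00,
         1.00000000e+00]])}
```

View pics/top0.png

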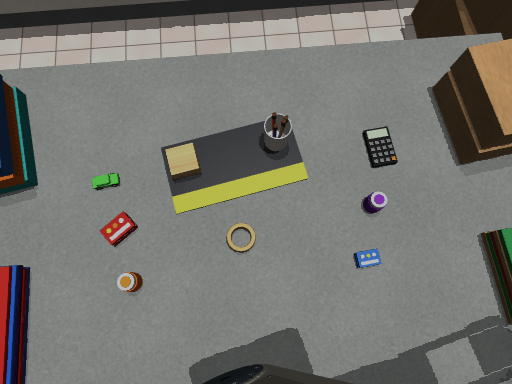

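View pics/scene0.png

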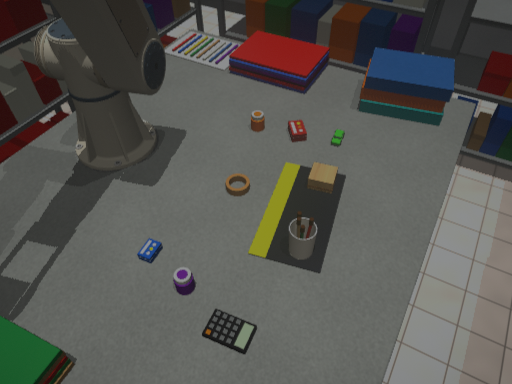

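Top view: riser (183,160), pot (277,135), yellow strip from (173,205) to (306,173). Car (106,181), red box (118,229), orange jar (129,282), tape (241,238), violet jar (376,202), blue box (368,258), calculator (380,147).

```bash
cat > h.py <<'E'
from cell import env,camera,camera_params
import cv2,numpy as np
from scipy.spatial.transform import Rotation as Ro
def cam(n):
    """picture (RGB), K, camera-to-world R, camera centre"""
    s=env.state(); im=camera(n); p=camera_params(n); K=p["camera_matrix"]
    if n=="wrist":
        H=p["hand_eye"]; R=Ro.from_euler("xyz",s["ee_rot"]).as_matrix()
        return im,K,R@H[:3,:3],R@H[:3,3]+s["tool_pos"]
    return im,K,p["R"].T,-p["R"].T@p["t"]
def cast(c,uv,z):
    _,K,R,o=c; uv=np.atleast_2d(np.float64(uv))
    d=np.c_[uv,np.ones(len(uv))]@np.linalg.inv(K).T@R.T
    return o+d*((z-o[2])/d[:,2])[:,None]
H={"yellow":((25,150,80),(34,255,255)),"green":((50,150,50),(70,255,255)),"red":((172,150,60),(180,255,255)),
   "red0":((0,190,60),(4,255,255)),"blue":((105,130,60),(120,255,255)),"violet":((128,120,40),(145,255,255)),"orange":((5,150,80),(14,255,255)),"wood":((12,60,120),(24,255,255))}
def blobs(c,col,roi=None,amin=30):
    hsv=cv2.cvtColor(c[0],cv2.COLOR_RGB2HSV); m=cv2.inRange(hsv,*map(np.array,H[col]))
    if col=="red": m|=cv2.inRange(hsv,*map(np.array,H["red0"]))
    if roi: k=np.zeros_like(m); k[roi[1]:roi[3],roi[0]:roi[2]]=255; m&=k
    m=cv2.morphologyEx(m,cv2.MORPH_CLOSE,np.ones((3,3)))
    cs=cv2.findContours(m,cv2.RETR_EXTERNAL,cv2.CHAIN_APPROX_NONE)[0]
    return sorted([x[:,0] for x in cs if cv2.contourArea(x)>amin],key=lambda x:-cv2.contourArea(x))
def rect(c,b,z):
    """min-area rectangle (mm) of a blob cast on z: centre, long, short, angle of long side (deg)"""
    p=cast(c,b,z)[:,:2]*1000
    (cx,cy),(w,h),a=cv2.minAreaRect(p.astype(np.float32))
    if w<h: w,h,a=h,w,a+90
    return np.round([cx,cy,w,h,(a+90)%180-90],1)
E
python3 - <<'E'
from h import *
for n in("top","scene"):
    c=cam(n)
    for col,z,roi in [("yellow",.003,None),("green",.015,(80,150,150,210) if n=="top" else (320,120,350,150)),("red",.03,(80,200,150,250) if n=="top" else (280,110,312,145)),("blue",.022,(340,240,400,280) if n=="top" else (130,230,170,270)),("violet",.03,(350,180,400,225) if n=="top" else (165,260,200,300)),("wood",.043,(160,140,210,185) if n=="top" else (300,160,345,195)),("orange",.04,(110,260,150,300) if n=="top" else (245,105,270,135))]:
        for b in blobs(c,col,roi)[:2]: print(n,col,rect(c,b,z),b.mean(0).round())
E
```

```text
top yellow [560.1   5.7 338.5  44.1 -79.3] [240. 187.]
top green [602.3 337.3  64.2  29.2 -86.2] [105. 180.]
top red [478.7 301.9  69.   45.1 -52.3] [117. 228.]
top blue [ 360.3 -278.2   51.1   35.   -84.6] [368. 258.]
top violet [ 496.1 -323.2   21.6   21.5   37. ] [379. 199.]
top wood [633.2 141.7  68.5  68.4  10.5] [180. 157.]
scene yellow [563.7   9.1 338.6  44.9 -79.3] [274. 210.]
scene green [606.1 342.   65.6  25.9 -82.7] [337. 137.]
scene blue [ 367.9 -279.    57.8   42.4  -84.2] [148. 250.]
scene violet [ 504.6 -320.5   41.5   39.6   47. ] [185. 286.]
scene violet [ 480.4 -299.1   21.    20.4  -53.2] [182. 274.]
scene wood [636.8 146.   68.7  68.2 -79.7] [323. 172.]
scene orange [369.1 251.1  65.6  38.3 -61.4] [257. 123.]
```

Call:
send_rows([
  [0,0,0.18,60,60,0,85],
  [0,0,0.36,100,100,0,85],
  [0,0,0.55,140,140,0,85],
  [0,0,0.74,180,180,0,85],
  [0,0,0.93,215,215,0,85],
  [0,0,1.11,245,245,0,85],
  [0,0,1.3,283,280,0,85],
  [0,0,1.48,283,294,0,85],
])

```text
clock: 1.2
tool_pos: [0.4426, -0.309, 0.2312]
ee_rot: [3.141, -0.0, 1.744]
ft_force: [-0.4, -1.3, -0.2]
width: 0.995
grip_force: 0.0
```

Call:
send_rows([
  [0,0,0.022,0,0,0,85],
  [0,0,0.022,0,0,0,85],
  [0,0,0.022,0,0,0,85],
])

```text
clock: 1.58
tool_pos: [0.4402, -0.3116, 0.2313]
ee_rot: [3.142, 0.0, 1.753]
ft_force: [-0.2, 0.2, -1.3]
width: 0.993
grip_force: 0.0
```

```bash
python3 - <<'E'
from h import *
s=env.state(); print(s["clock"],s["tool_pos"],s["ee_rot"])
c=cam("wrist"); cv2.imwrite("pics/w1.png",cv2.cvtColor(c[0],cv2.COLOR_RGB2BGR))
for n,z in [("blue",.022),("violet",.055)]:
    for b in blobs(c,n)[:3]: print(n,rect(c,b,z),b.mean(0).round())
for n,r in [("top",(350,180,400,225)),("scene",(165,260,200,300))]:
    k=cam(n)
    for b in blobs(k,"violet",r): print(n,rect(k,b,.055))
E
```

```text
1.575 [ 0.44018058 -0.31164937  0.23130233] [3.14157063e+00 2.24262775e-04 1.75332635e+00]
blue [ 361.  -276.7   51.7   35.7  -85. ] [193. 126.]
violet [ 490.8 -311.8   22.1   22.1  -32.9] [298. 181.]
violet [ 479.5 -300.3   40.4   24.4   43.2] [290. 168.]
top [ 490.8 -313.8   21.    20.8   37. ]
top [ 479.9 -293.2   40.6   36.2   26.7]
scene [ 516.1 -330.1   40.2   38.    47. ]
scene [ 492.6 -309.4   20.3   19.9   74.3]
```

View pics/w1.png

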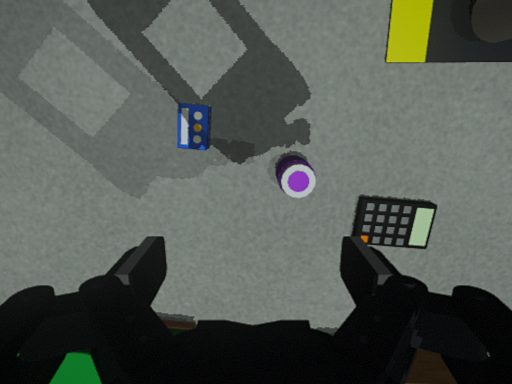

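Wrist view: jar spot (298,181), blue box (193,126), calculator clear to the right. Measurements agree; grasp the jar.

Call:
send_rows([
  [0,0,0,51,0,0,65],
  [0,0,0,51,0,-60,65],
  [0,0,0,51,0,-115,65],
  [0,0,0,51,0,-165,65],
  [0,0,0,51,0,-195,65],
  [0,0,0,51,0,-217,65],
  [0,0,0,51,0,-217,65],
  [0,0,0,51,0,-217,35],
], grip_force=30)

```text
clock: 2.72
tool_pos: [0.492, -0.3113, 0.0151]
ee_rot: [3.141, 0.001, 1.756]
ft_force: [0.4, 0.6, 0.2]
width: 0.564
grip_force: 0.0
```

Call:
send_rows([
  [0,0,0,0,0,0,30],
  [0,0,0,0,0,0,30],
  [0,0,0,0,0,0,30],
  [0,0,0,0,0,0,30],
  [0,0,0,0,0,20,30],
  [0,0,0,0,0,70,30],
  [0,0,0,0,0,120,30],
  [0,0,0,0,0,170,30],
])

```text
clock: 3.72
tool_pos: [0.4913, -0.3106, 0.1872]
ee_rot: [3.141, 0.0, 1.757]
ft_force: [0.6, -0.3, -1.7]
width: 0.498
grip_force: 31.1
```

```bash
python3 - <<'E'
from h import *
s=env.state(); print(s["clock"],s["tool_pos"],s["ee_rot"],s["width"],s["grip_force"])
c=cam("wrist"); cv2.imwrite("pics/w2.png",cv2.cvtColor(c[0],cv2.COLOR_RGB2BGR))
E
```

```text
3.725 [ 0.49128611 -0.310587    0.18717218] [3.14105667e+00 4.46731276e-04 1.75686420e+00] 0.4982523880848146 31.05246289051138
```

View pics/w2.png

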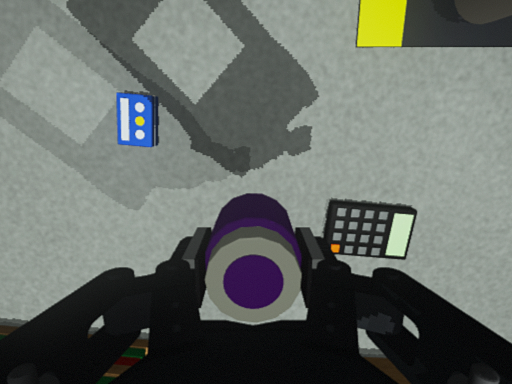

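Jar is held, spot at (252,281).

Call:
send_rows([
  [0,0,0,15,45,13,30],
  [0,0,0,32,100,13,30],
  [0,0,0,52,155,13,30],
  [0,0,0,72,210,13,30],
  [0,0,0,90,265,13,30],
  [0,0,0,108,315,13,30],
  [0,0,0,120,355,13,30],
  [0,0,0,129,381,13,30],
])

```text
clock: 4.78
tool_pos: [0.6206, 0.0723, 0.1983]
ee_rot: [3.141, -0.0, 1.758]
ft_force: [-0.5, -0.3, -0.6]
width: 0.5
grip_force: 31.1
```

Call:
send_rows([
  [0,0,0,0,0,0,30],
  [0,0,0,0,0,0,30],
  [0,0,0,0,0,0,30],
])

```text
clock: 5.15
tool_pos: [0.6202, 0.0692, 0.1975]
ee_rot: [-3.141, 0.0, 1.756]
ft_force: [0.0, -0.6, -1.1]
width: 0.498
grip_force: 31.1
```

```bash
python3 - <<'E'
from h import *
s=env.state(); print(s["clock"],s["tool_pos"],s["ee_rot"],s["width"],s["grip_force"])
c=cam("wrist"); cv2.imwrite("pics/w3.png",cv2.cvtColor(c[0],cv2.COLOR_RGB2BGR))
for b in blobs(c,"violet")[:3]: print("jar",rect(c,b,s["tool_pos"][2]+.041),b.mean(0).round())
for b in blobs(c,"wood")[:3]: print("wood",rect(c,b,.043),b.mean(0).round())
for b in blobs(c,"yellow")[:3]: print("yel",rect(c,b,.003),b.mean(0).round())
E
```

```text
5.15 [0.62016225 0.06917846 0.19752901] [-3.14142594e+00  1.48047519e-04  1.75579235e+00] 0.4983596847830107 31.082921469351277
jar [619.1  70.   23.6  23.  -79.4] [253. 281.]
jar [614.9  91.   37.   29.4  12. ] [253. 231.]
wood [634.1 144.5  68.9  68.1  10.6] [282. 104.]
wood [444.4  22.3  63.   61.9  10.6] [ 81. 189.]
wood [549.9 106.9  64.2  39.1 -81.6] [199. 133.]
yel [536.1 134.9  79.2  45.5 -80. ] [190.  98.]
yel [557.7  20.7 105.3  45.6 -79.4] [194. 197.]
yel [ 593.5 -120.7   49.3   26.8  -79.4] [208. 307.]
```

View pics/w3.png

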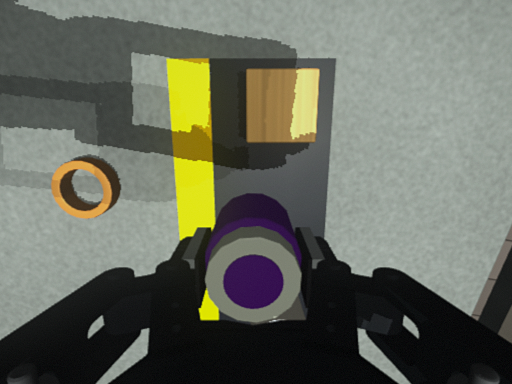

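Riser face centred at (282,104) → (634,144.5); the jar sits centred in the grip. Placing.

Call:
send_rows([
  [0,0,0,8,40,0,30],
  [0,0,0,15,74,0,30],
  [0,0,0,15,74,0,30],
  [0,0,0,15,74,-50,30],
  [0,0,0,15,74,-95,30],
  [0,0,0,15,74,-125,30],
  [0,0,0,15,74,-134,30],
  [0,0,0,15,74,-139,30],
])

```text
clock: 6.2
tool_pos: [0.636, 0.1435, 0.0587]
ee_rot: [3.141, 0.0, 1.756]
ft_force: [0.1, 0.3, -1.5]
width: 0.502
grip_force: 31.1
```

Call:
send_rows([
  [0,0,0,0,0,0,30],
  [0,0,0,0,0,0,30],
  [0,0,0,0,0,0,60],
  [0,0,0,0,0,0,65],
  [0,0,0,0,0,0,65],
  [0,0,0,0,0,40,65],
  [0,0,0,0,0,95,65],
  [0,0,0,0,0,145,65],
])

```text
clock: 7.2
tool_pos: [0.6355, 0.1442, 0.205]
ee_rot: [3.141, 0.0, 1.757]
ft_force: [0.2, -0.3, -0.5]
width: 0.762
grip_force: 0.0
```

Call:
send_rows([
  [0,0,0.12,-35,35,30,80],
  [0,0,0.24,-75,75,30,80],
  [0,0,0.36,-110,110,30,80],
  [0,0,0.47,-126,126,30,80],
  [0,0,0.47,-126,126,30,80],
  [0,0,0.47,-126,126,30,80],
])

```text
clock: 7.95
tool_pos: [0.5101, 0.2698, 0.2334]
ee_rot: [3.141, 0.0, 2.225]
ft_force: [-0.2, -0.4, 0.5]
width: 0.932
grip_force: 0.0
```

```bash
python3 - <<'E'
from h import *
s=env.state(); print(s["clock"],s["tool_pos"],s["ee_rot"],s["width"],s["grip_force"])
c=cam("wrist"); cv2.imwrite("pics/w4.png",cv2.cvtColor(c[0],cv2.COLOR_RGB2BGR))
for b in blobs(c,"red")[:3]: print("red",rect(c,b,.03),b.mean(0).round())
for b in blobs(c,"green")[:3]: print("green",rect(c,b,.015),b.mean(0).round())
for n in("top","scene"):
    c=cam(n)
    for b in blobs(c,"violet",(160,130,210,190) if n=="top" else (300,140,350,195)): print(n,rect(c,b,.098))
E
```

```text
7.95 [0.5100521  0.26984078 0.23338481] [3.14128707e+00 4.03133704e-04 2.22500257e+00] 0.9318488943914451 0.0
red [478.6 305.2  68.5  44.1 -51.6] [251. 128.]
green [602.9 340.5  63.1  30.4 -82.9] [347. 166.]
top [612.6 131.5  39.8  34.  -64.6]
top [634.8 142.6  22.   20.6  -2.1]
```

View pics/w4.png

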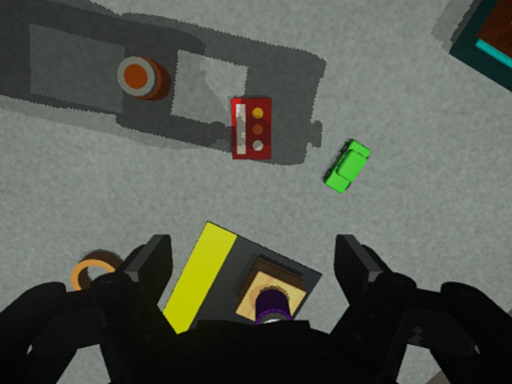

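Jar is on the riser. Red box (251,128), car (347,166), orange jar well away. Grasp the red box.

Call:
send_rows([
  [0,0,0.015,-31,35,0,65],
  [0,0,0.015,-31,35,-60,65],
  [0,0,0.015,-31,35,-115,65],
  [0,0,0.015,-31,35,-170,65],
  [0,0,0.015,-31,35,-205,65],
  [0,0,0.015,-31,35,-222,65],
  [0,0,0.015,-31,35,-229,65],
  [0,0,0.015,-31,35,-229,40],
])

```text
clock: 9.1
tool_pos: [0.4792, 0.3054, 0.0049]
ee_rot: [3.141, 0.0, 2.241]
ft_force: [-0.1, -0.6, -0.6]
width: 0.563
grip_force: 0.0
```

Call:
send_rows([
  [0,0,0,0,0,0,30],
  [0,0,0,0,0,0,30],
  [0,0,0,0,0,0,30],
  [0,0,0,0,0,0,30],
  [0,0,0,0,0,20,30],
  [0,0,0,0,0,70,30],
  [0,0,0,0,0,120,30],
  [0,0,0,0,0,180,30],
])

```text
clock: 10.1
tool_pos: [0.4778, 0.3048, 0.1855]
ee_rot: [-3.14, -0.0, 2.242]
ft_force: [0.5, 0.2, -0.6]
width: 0.529
grip_force: 32.0
```

```bash
python3 - <<'E'
from h import *
s=env.state(); print(s["clock"],s["tool_pos"],s["ee_rot"],s["width"],s["grip_force"])
c=cam("wrist"); cv2.imwrite("pics/w5.png",cv2.cvtColor(c[0],cv2.COLOR_RGB2BGR))
for b in blobs(c,"red")[:2]: print("red",rect(c,b,s["tool_pos"][2]+.026),b.mean(0).round())
E
```

```text
10.1 [0.4778237  0.30476034 0.18548311] [-3.14025187e+00 -1.61362007e-04  2.24181086e+00] 0.5290250981945863 32.0147305727005
red [477.8 308.2  66.7  40.7 -48.8] [263. 250.]
red [461.3 291.9  56.7   5.1 -51.8] [208. 258.]
```

View pics/w5.png

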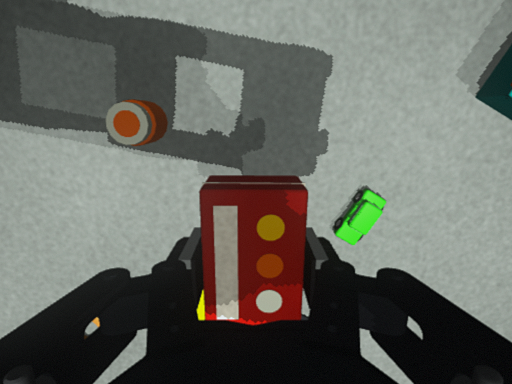

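Red box is held square in the grip.

Call:
send_rows([
  [0,0,-0.08,25,-40,10,30],
  [0,0,-0.2,55,-85,10,30],
  [0,0,-0.32,85,-133,10,30],
  [0,0,-0.44,115,-180,10,30],
  [0,0,-0.486,145,-225,10,30],
  [0,0,-0.486,168,-262,10,30],
  [0,0,-0.486,178,-278,10,30],
  [0,0,-0.486,178,-278,10,30],
])

```text
clock: 11.15
tool_pos: [0.6566, 0.0266, 0.1939]
ee_rot: [-3.141, -0.0, 1.754]
ft_force: [-0.9, 1.2, -1.1]
width: 0.532
grip_force: 32.0
```

Call:
send_rows([
  [0,0,0,0,0,-50,30],
  [0,0,0,0,0,-100,30],
  [0,0,0,0,0,-140,30],
  [0,0,0,0,0,-165,30],
  [0,0,0,0,0,-180,30],
  [0,0,0,0,0,-180,30],
  [0,0,0,0,0,-180,30],
])

```text
clock: 12.02
tool_pos: [0.6573, 0.0276, 0.0155]
ee_rot: [3.14, 0.0, 1.756]
ft_force: [-0.0, -0.7, -0.3]
width: 0.533
grip_force: 32.0
```

Lower the last 7 mm, release, rise and back off to look.

Call:
send_rows([
  [0,0,0,0,-1,-4,30],
  [0,0,0,0,-1,-7,30],
  [0,0,0,0,-1,-7,30],
  [0,0,0,0,-1,-7,60],
  [0,0,0,0,-1,-7,65],
  [0,0,0,0,-1,-7,65],
  [0,0,0,0,-1,40,65],
  [0,0,0,0,-1,100,65],
])

```text
clock: 13.02
tool_pos: [0.6553, 0.0261, 0.1138]
ee_rot: [-3.138, -0.001, 1.756]
ft_force: [0.6, 0.2, 1.4]
width: 0.762
grip_force: 0.0
```

Call:
send_rows([
  [0,0,0,0,0,60,65],
  [0,0,0,0,-40,110,80],
  [0,0,0,0,-60,110,80],
  [0,0,0,0,-60,110,80],
  [0,0,0,0,-60,110,80],
])

```text
clock: 13.65
tool_pos: [0.6556, -0.0334, 0.2225]
ee_rot: [-3.139, -0.001, 1.755]
ft_force: [0.9, 0.1, 0.7]
width: 0.936
grip_force: 0.0
```

```bash
python3 - <<'E'
from h import *
s=env.state(); print(s["clock"],s["tool_pos"],s["ee_rot"])
c=cam("wrist"); cv2.imwrite("pics/w6.png",cv2.cvtColor(c[0],cv2.COLOR_RGB2BGR))
for b in blobs(c,"red")[:2]: print("red",rect(c,b,.033),b.mean(0).round())
for b in blobs(c,"yellow")[:2]: print("yel",rect(c,b,.003),b.mean(0).round())
for b in blobs(c,"violet")[:2]: print("jar",rect(c,b,.098),b.mean(0).round())
c=cam("top")
for b in blobs(c,"red",(190,110,270,180)): print("top red",rect(c,b,.033))
E
```

```text
13.65 [ 0.65561761 -0.0333742   0.22254805] [-3.13902167e+00 -1.05551548e-03  1.75546541e+00]
red [656.   25.1  68.6  44.9 -79.8] [264. 118.]
yel [578.3 -87.4 145.7  45.7 -79.2] [187. 195.]
yel [552.4  49.2  89.6  45.4 -79.5] [180.  80.]
```

View pics/w6.png

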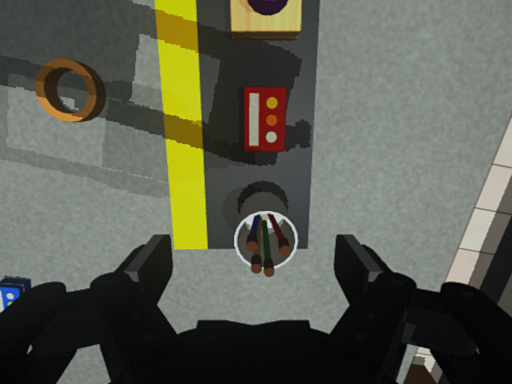

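Red box at (264,118) → (656,25), within 1.5 mm of target. Next the blue box.

Call:
send_rows([
  [0,0,0,-40,-33,0,60],
  [0,0,-0.05,-85,-70,0,60],
  [0,0,-0.097,-130,-107,0,60],
  [0,0,-0.097,-175,-144,0,60],
  [0,0,-0.097,-220,-181,0,60],
  [0,0,-0.097,-260,-214,0,60],
  [0,0,-0.097,-285,-235,0,60],
  [0,0,-0.097,-295,-243,-20,60],
])

```text
clock: 14.75
tool_pos: [0.3611, -0.2778, 0.2047]
ee_rot: [3.14, 0.001, 1.658]
ft_force: [0.7, -0.7, -0.8]
width: 0.701
grip_force: 0.0
```

```bash
python3 - <<'E'
from h import *
s=env.state(); print(s["clock"],s["tool_pos"],s["ee_rot"])
c=cam("wrist")
for b in blobs(c,"blue")[:2]: print("blue",rect(c,b,.022),b.mean(0).round())
E
```

```text
14.75 [ 0.36108618 -0.27781317  0.2046687 ] [3.14026576e+00 1.36146077e-03 1.65785878e+00]
blue [ 360.1 -276.4   50.9   34.6  -84.2] [253. 170.]
```

Call:
send_rows([
  [0,0,0,0,1,-50,55],
  [0,0,0,0,1,-105,55],
  [0,0,0,0,1,-150,55],
  [0,0,0,0,1,-185,55],
  [0,0,0,0,1,-197,55],
  [0,0,0,0,1,-202,55],
  [0,0,0,0,1,-202,55],
  [0,0,0,0,1,-202,30],
])

```text
clock: 15.8
tool_pos: [0.3623, -0.2763, 0.0033]
ee_rot: [3.14, 0.001, 1.659]
ft_force: [-0.5, 0.1, -0.3]
width: 0.447
grip_force: 0.0
```

Call:
send_rows([
  [0,0,0,0,0,0,22],
  [0,0,0,0,0,0,22],
  [0,0,0,0,0,0,22],
  [0,0,0,0,0,0,22],
  [0,0,0,0,0,20,22],
  [0,0,0,0,0,70,22],
  [0,0,0,0,0,130,22],
  [0,0,0,0,0,190,22],
])

```text
clock: 16.8
tool_pos: [0.3612, -0.2757, 0.1948]
ee_rot: [3.141, 0.001, 1.659]
ft_force: [0.3, -0.3, -0.4]
width: 0.417
grip_force: 30.5
```

```bash
python3 - <<'E'
from h import *
s=env.state(); print(s["clock"],s["tool_pos"],s["ee_rot"],s["width"],s["grip_force"])
c=cam("wrist"); cv2.imwrite("pics/w7.png",cv2.cvtColor(c[0],cv2.COLOR_RGB2BGR))
for b in blobs(c,"blue")[:2]: print("blue",rect(c,b,s["tool_pos"][2]+.02),b.mean(0).round())
E
```

```text
16.8 [ 0.36123841 -0.27565933  0.19484832] [3.14086799e+00 6.68037144e-04 1.65865193e+00] 0.41660184658895333 30.511926412582397
blue [ 360.2 -274.    52.3   35.2  -85. ] [253. 251.]
```

View pics/w7.png

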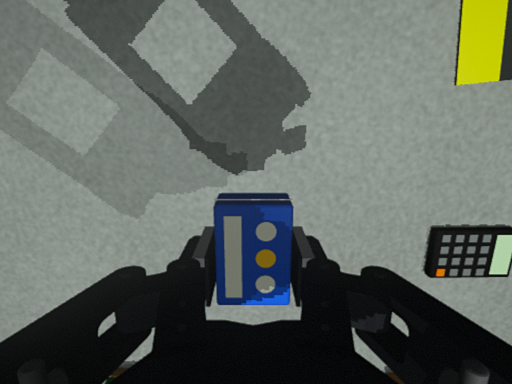

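Blue box is held at (253,251), square.

Call:
send_rows([
  [0,0,0,30,30,10,22],
  [0,0,0,70,71,15,22],
  [0,0,0.03,112,114,15,22],
  [0,0,0.06,154,157,15,22],
  [0,0,0.092,196,200,15,22],
  [0,0,0.092,236,240,15,22],
  [0,0,0.092,270,275,15,22],
  [0,0,0.092,290,295,15,22],
])

```text
clock: 17.85
tool_pos: [0.6528, 0.0212, 0.2078]
ee_rot: [3.14, -0.0, 1.752]
ft_force: [1.1, -0.4, -0.3]
width: 0.413
grip_force: 30.6
```

Call:
send_rows([
  [0,0,0,5,5,0,22],
  [0,0,0,5,5,-50,22],
  [0,0,0,5,5,-100,22],
  [0,0,0,5,5,-140,22],
  [0,0,0,5,5,-160,22],
  [0,0,0,5,5,-165,22],
  [0,0,0,5,5,-165,22],
])

```text
clock: 18.73
tool_pos: [0.6573, 0.024, 0.0435]
ee_rot: [3.14, 0.0, 1.751]
ft_force: [-0.2, -0.5, -0.3]
width: 0.412
grip_force: 30.6
```

Call:
send_rows([
  [0,0,0,-1,0,-4,22],
  [0,0,0,-1,0,-7,22],
  [0,0,0,-1,0,-7,22],
  [0,0,0,-1,0,-7,45],
  [0,0,0,-1,0,-7,55],
  [0,0,0,-1,0,-7,55],
  [0,0,0,-1,0,40,55],
  [0,0,0,-1,0,100,55],
])

```text
clock: 19.73
tool_pos: [0.6543, 0.0241, 0.1418]
ee_rot: [-3.138, -0.001, 1.751]
ft_force: [0.0, 1.0, 0.4]
width: 0.645
grip_force: 0.0
```

Call:
send_rows([
  [0,0,0,0,0,60,55],
  [0,0,0,0,-40,85,55],
  [0,0,0,0,-60,85,80],
  [0,0,0,0,-60,85,80],
  [0,0,0,0,-60,85,80],
])

```text
clock: 20.35
tool_pos: [0.6546, -0.0352, 0.2253]
ee_rot: [-3.139, -0.001, 1.75]
ft_force: [0.4, 0.5, -1.4]
width: 0.936
grip_force: 0.0
```

```bash
python3 - <<'E'
from h import *
s=env.state(); print(s["clock"],s["tool_pos"],s["ee_rot"])
c=cam("wrist"); cv2.imwrite("pics/w8.png",cv2.cvtColor(c[0],cv2.COLOR_RGB2BGR))
for b in blobs(c,"blue")[:2]: print("blue",rect(c,b,.055),b.mean(0).round())
for b in blobs(c,"red")[:2]: print("red",rect(c,b,.033),b.mean(0).round())
E
```

```text
20.35 [ 0.65459196 -0.03523159  0.22531831] [-3.13872686e+00 -1.22813310e-03  1.75042379e+00]
blue [654.9  24.   50.5  35.  -79.9] [265. 119.]
red [656.   25.4  68.8  45.3 -79.7] [265. 117.]
```

View pics/w8.png

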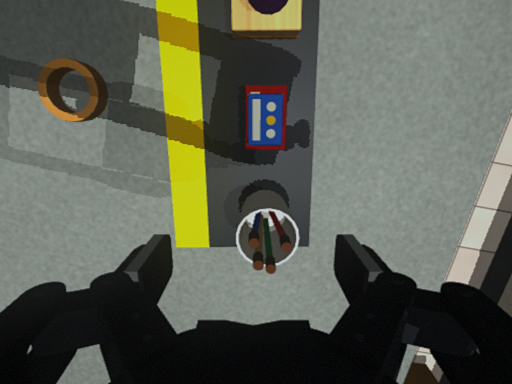

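Blue sits on red, centred within 2 mm. Now the car.

Call:
send_rows([
  [0,0,0,-6,45,0,60],
  [0,0,0,-14,105,0,60],
  [0,0,0,-22,160,0,60],
  [0,0,-0.03,-30,215,0,60],
  [0,0,-0.055,-37,265,0,60],
  [0,0,-0.055,-44,315,0,60],
  [0,0,-0.055,-49,355,0,60],
  [0,0,-0.055,-52,375,-15,60],
])

```text
clock: 21.4
tool_pos: [0.6029, 0.3423, 0.2119]
ee_rot: [3.141, -0.001, 1.699]
ft_force: [-0.8, 0.2, 0.1]
width: 0.697
grip_force: 0.0
```

```bash
python3 - <<'E'
from h import *
s=env.state(); print(s["clock"],s["tool_pos"],s["ee_rot"])
c=cam("wrist"); cv2.imwrite("pics/w9.png",cv2.cvtColor(c[0],cv2.COLOR_RGB2BGR))
for b in blobs(c,"green")[:2]: print("green",rect(c,b,.015),b.mean(0).round())
E
```

```text
21.4 [0.60292906 0.34226333 0.2118712 ] [ 3.14068964e+00 -7.28858066e-04  1.69851294e+00]
green [602.7 341.2  62.5  27.8 -82.1] [253. 170.]
```

View pics/w9.png

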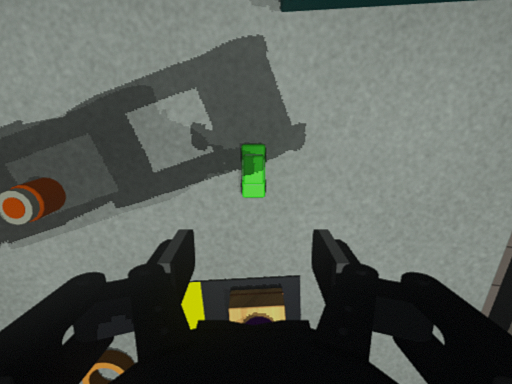

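Car at (253,170), aligned with the fingers.

Call:
send_rows([
  [0,0,0,0,0,-50,50],
  [0,0,0,0,0,-105,50],
  [0,0,0,0,0,-155,50],
  [0,0,0,0,0,-190,50],
  [0,0,0,0,0,-204,50],
  [0,0,0,0,0,-208,50],
  [0,0,0,0,0,-208,50],
  [0,0,0,0,0,-208,25],
])

```text
clock: 22.45
tool_pos: [0.6045, 0.3397, 0.0059]
ee_rot: [3.139, -0.001, 1.696]
ft_force: [0.1, 0.2, 0.5]
width: 0.39
grip_force: 0.0
```

Call:
send_rows([
  [0,0,0,0,0,0,18],
  [0,0,0,0,0,0,18],
  [0,0,0,0,0,0,18],
  [0,0,0,0,0,0,18],
  [0,0,0,0,0,20,18],
  [0,0,0,0,0,70,18],
  [0,0,0,0,0,130,18],
  [0,0,0,0,0,190,18],
])

```text
clock: 23.45
tool_pos: [0.6033, 0.3391, 0.1975]
ee_rot: [3.141, -0.0, 1.696]
ft_force: [0.4, 0.0, 0.1]
width: 0.318
grip_force: 29.6
```

```bash
python3 - <<'E'
from h import *
s=env.state(); print(s["clock"],s["tool_pos"],s["ee_rot"],s["width"],s["grip_force"])
c=cam("wrist"); cv2.imwrite("pics/w10.png",cv2.cvtColor(c[0],cv2.COLOR_RGB2BGR))
for b in blobs(c,"green")[:2]: print("green",rect(c,b,s["tool_pos"][2]+.012),b.mean(0).round())
E
```

```text
23.45 [0.60329714 0.33908464 0.19749383] [ 3.14087783e+00 -2.93055077e-04  1.69585937e+00] 0.3181279328549038 29.628489464521408
green [602.  342.   64.1  27.1 -82.1] [253. 241.]
```

View pics/w10.png

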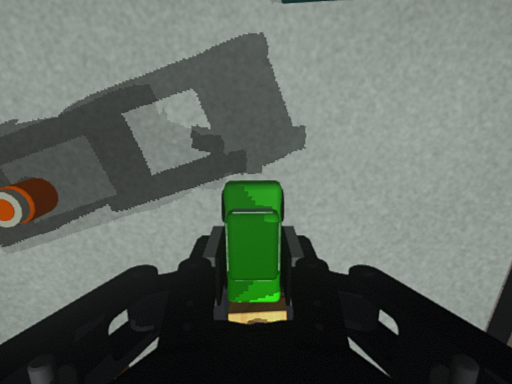

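Car is held at (253,241).

Call:
send_rows([
  [0,0,0,-2,-40,10,18],
  [0,0,0,-4,-100,10,18],
  [0,0,0,-7,-160,10,18],
  [0,0,0.03,-10,-220,10,18],
  [0,0,0.055,-12,-280,10,18],
  [0,0,0.055,-15,-335,10,18],
  [0,0,0.055,-18,-390,10,18],
  [0,0,0.055,-20,-430,10,18],
])

```text
clock: 24.5
tool_pos: [0.5832, -0.093, 0.2054]
ee_rot: [3.14, 0.001, 1.75]
ft_force: [0.7, 0.4, -0.2]
width: 0.317
grip_force: 29.6
```

Call:
send_rows([
  [0,0,0,0,-21,0,18],
  [0,0,0,0,-21,-50,18],
  [0,0,0,0,-21,-100,18],
  [0,0,0,0,-21,-150,18],
  [0,0,0,0,-21,-180,18],
  [0,0,0,0,-21,-190,18],
  [0,0,0,0,-21,-190,18],
  [0,0,0,0,-21,-190,18],
])

```text
clock: 25.5
tool_pos: [0.5847, -0.1119, 0.0158]
ee_rot: [3.139, 0.001, 1.751]
ft_force: [-0.1, -0.1, -0.3]
width: 0.318
grip_force: 29.6
```

Call:
send_rows([
  [0,0,0,-1,0,-4,18],
  [0,0,0,-1,0,-7.5,18],
  [0,0,0,-1,0,-7.5,18],
  [0,0,0,-1,0,-7.5,40],
  [0,0,0,-1,0,-7.5,50],
  [0,0,0,-1,0,-7.5,50],
  [0,0,0,-1,0,40,50],
  [0,0,0,-1,0,100,50],
])

```text
clock: 26.5
tool_pos: [0.5813, -0.1116, 0.114]
ee_rot: [-3.138, -0.001, 1.751]
ft_force: [1.0, -0.2, -0.1]
width: 0.585
grip_force: 0.0
```

Call:
send_rows([
  [0,0,0,0,0,60,50],
  [0,0,0,-40,-40,115,50],
  [0,0,0,-80,-80,135,50],
  [0,0,0,-120,-120,135,50],
  [0,0,0,-130,-130,135,50],
  [0,0,0,-130,-130,135,50],
  [0,0,0,-130,-130,135,50],
])

```text
clock: 27.38
tool_pos: [0.4532, -0.2413, 0.249]
ee_rot: [3.142, -0.001, 1.751]
ft_force: [0.4, 0.2, -0.7]
width: 0.587
grip_force: 0.0
```

```bash
python3 - <<'E'
from h import *
s=env.state(); print(s["clock"],s["tool_pos"],s["joint_vel"].round(3))
c=cam("wrist")
for b in blobs(c,"green")[:1]: print("green",rect(c,b,.018),b.mean(0).round())
c=cam("top"); cv2.imwrite("pics/t2.png",cv2.cvtColor(c[0],cv2.COLOR_RGB2BGR))
for n,z,r in [("green",.018,(250,150,320,220)),("red",.033,(190,110,270,180)),("blue",.055,(190,110,270,180)),("violet",.098,(150,130,210,180)),("wood",.043,(160,140,210,185)),("yellow",.003,None)]:
    for b in blobs(c,n,r)[:2]: print(n,rect(c,b,z))
E
```

```text
27.375 [ 0.45318002 -0.24127975  0.24897845] [ 0.014  0.007 -0.002 -0.001  0.002 -0.003]
green [ 582.7 -111.3   61.6   32.   -79.7] [379.  77.]
green [ 578.3 -106.4   50.    27.   -72.3]
red [655.4  23.2  68.1  44.7 -79.9]
blue [653.3  21.5  50.5  40.  -80.4]
violet [612.6 130.7  40.2  32.7 -61.5]
violet [634.8 142.6  22.   20.6  -2.1]
wood [621.7 139.2  69.1  44.9 -80. ]
wood [660.  121.8  24.3  20.7  10.5]
yellow [560.2   5.7 338.5  44.  -79.3]
```

View pics/t2.png

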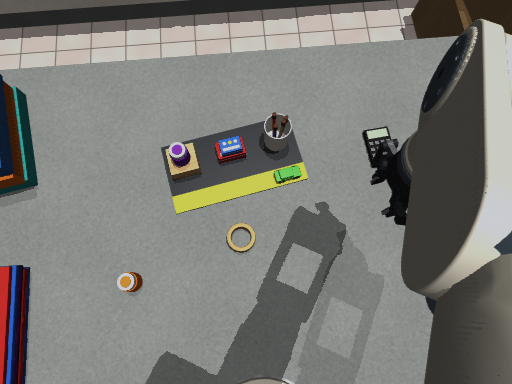

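The top view shows everything in place: jar on the riser (179,152), stacked boxes (231,147), car on the strip (288,174), bystanders unmoved.

```bash
python3 -c "
from cell import sign_off
print(sign_off())"
```

```text
the job is handed in; nothing more can be done
None
```

I set out the display and handed the job in after about 27 s of robot time: by the camera images every piece is within about 2 mm of its target and the bystanders look unmoved; no verdict was returned.

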